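# Fetch the setting master from the back of the gauge rail

### The job

The brass-capped setting master is wanted in the round stage nest, but it stands at the closed end of the gauge rail behind the red- and the green-capped gauges, and gauges come out only through the open end. Slide those two out and stand them aside in the blue tray nearby (not the one behind the joystick), draw out the master and seat it flat in the nest, then slide the red and the green gauge back into the rail, each to the very place where it stood, leaving the master's place empty. Do not let a gauge fall over, and leave the micrometer, screwdriver and loupe where they lie.

Things in the scene. Friction and masses are not known exactly. Their poses are not given: they have to be found in the camera images.
- go_mid (a point): Steel setting gauge with a green cap, upright on a round foot (36 mm diameter, 6 mm high); above it a plain cylinder, 20 mm diameter, up to the top at 50 mm (the cap is the top 8 mm): grip it there. About 0.14 kg. The point is on its axis, 25 mm above its underside; z is its upright axis. At the start it stands in one of the two outer places of the rail.
- nogo_mid (a point): Steel setting gauge with a red cap, upright on a round foot (36 mm diameter, 6 mm high); above it a plain cylinder, 20 mm diameter, up to the top at 50 mm (the cap is the top 8 mm): grip it there. About 0.14 kg. The point is on its axis, 25 mm above its underside; z is its upright axis. At the start it stands in one of the two outer places of the rail.
- master_mid (a point): Steel setting gauge with a brass (yellow) cap, upright on a round foot (36 mm diameter, 6 mm high); above it a plain cylinder, 20 mm diameter, up to the top at 50 mm (the cap is the top 8 mm): grip it there. About 0.14 kg. The point is on its axis, 25 mm above its underside; z is its upright axis. At the start it stands in the innermost place of the rail.
- rail: Fixed grey T-slot gauge rail, 64 mm wide, 18.5 mm high. Origin on the desk, on its centre line; x runs along the channel to the closed end (+x), z up. Channel floor 6 mm above the desk. From x -0.043 to 0.080 two dark strips (top at 18.5 mm) overhang the gauges' feet: no lifting there, only sliding along x. Marked places: gauge axis at x -0.021, 0.019, 0.059, y 0 (starts within 2 mm). Grip across the channel.
- rail_apron (a point): Loading apron at the rail's open end; the point is its middle, on the floor level (6 mm above the desk), where a gauge can be lifted or set down freely; its axes are the rail's (x to the closed end) and it lies at x -0.066 of the rail. Two guides 15 mm high above the desk flare outward from 41 to 54 mm apart. Under the strips the channel is 41 mm wide and 8.5 mm high, the slot 26 mm wide.
- tray_in (a point): Blue open parts tray on the open desk (not the one behind the joystick), fixed, 68 mm (x) by 120 mm (y), walls 16 mm high, floor 2 mm above the desk. A 13 mm high divider at y = 0 makes two compartments, 64 mm (x) by 57 mm (y), centred at y +0.030 and -0.030; each takes one gauge. The point is the centre of the tray at floor level.
- nest_seat (a point): Stage nest, fixed: a dark steel plate 92 mm square, 8 mm high, with a bright steel ring (68 mm diameter) in its middle. Inside the ring a flat round seat, 42 mm diameter, 10 mm above the desk; the rim is 17 mm above the desk with a tapered lead-in, 52 mm wide at the rim. The point is the centre of the seat on its floor, z up.
- micrometer_mid (a point): Bystander, to be left where it lies: outside micrometer, 48 x 136 mm, 18 mm high, lying near the front edge of the desk. The point is its centre, about half-way up.
- screwdriver_mid (a point): Bystander, to be left where it lies: small blue screwdriver, 175 mm long (along its y), 25 mm high, lying beyond the work. The point is its centre, about half-way up.
- loupe_mid (a point): Bystander, to be left where it lies: black stand loupe, 44 mm diameter, 31 mm high, standing near the front edge of the desk. The point is its centre, about half-way up.

How it is judged:
By the outcome, as a careful person would: the job done as asked, in the order asked, and still so for the second after the job is handed in, with the robot touching nothing.
It also fails if it takes over 125 s, if anything falls off the work surface, if the arm or the gripper's body presses on something with over 40 N, if the wrist force passes 120 N, or if a joint passes its speed limit or range.

### The arm

A 6-joint arm with a two-finger parallel gripper is mounted at the origin on a cart in front of the work surface, level with it; the furniture and walls round the work are solid. World frame = base frame: x ahead of the robot, y to its left, z up, the work surface at z = 0. Lengths are in m, angles in rad, forces in N, time in s.
With the tool pointing down it reaches from about 0.4 to 0.925 m from the base axis. Payload 3.4 kg.
Tool frame: the origin (TCP) lies between the finger pads; the fingertips stand 25 mm ahead of it and the grasp point (between the pads) lies 6 mm ahead of it; z points along the fingers, y is the line along which they close (so a half turn about z gives the same grasp; the last joint's range is limited). The gripper opens to 85 mm and grips with 20 to 120 N. Pads are 22 mm wide; open, the fingers measure 114 mm over their backs; the gripper's body (76 mm by 85 mm) begins 54 mm behind the grasp point. The pads swing forward as they close: fully open they stand 13 mm farther back than shut.
Start: joints at [1.137, 0.307, 1.506, -0, 1.328, -0.073], TCP at [0.202, 0.538, 0.256] pointing down, gripper open.
Joint ranges: [-3.12, 3.12], [-1.05, 2.28], [0.14, 2.33], [-1.42, 4.57], [0.1, 2.73], [-2.68, 2.68]. Speed limits (rad/s): [2.57, 2.57, 3.14, 3.14, 3.14, 3.14].

### API

Orientations are given as [roll, pitch, yaw] about the fixed x, y, z axes, in that order (R = Rz(yaw) Ry(pitch) Rx(roll)).
In Python, from station import manip, status, vision, sign_off, models gives the robot as it stands. Calls block until the motion is done:
- manip.move_pose(position, orientation): joint-space move of the TCP to a pose.
- manip.movel(position, rate=0.15, frame=None, contact_N=None): straight line of the TCP; frame=None keeps the orientation; rate is the mean speed in m/s. With contact_N (N) it stops when the force on the tool has changed by that much, and returns True; else False.
- manip.set_joints(angles): joint-space move.
- manip.ungrasp() and manip.grasp(squeeze=None): open the fingers fully, or close them until they stop; squeeze is the grip in N (None keeps the last).
- manip.hold(seconds).
- manip.ik(position, orientation): joint angles nearest the present ones, or None.
- status.get_state(): the state.
- vision.snapshot(name): name is "scene" or "top" or "wrist"; returns (picture, depth): 420x560x3 uint8, red, green, blue; 420x560 float32, m along the optical axis (not along the pixel's ray), 0 where there is no reading.
- vision.camera_model(name): a dict with "camera_matrix" (3x3 intrinsics, pixels), "R" (3x3) and "t" (3): a world point X has camera coordinates R X + t; the wrist camera has in their place "mount" (4x4, takes a point from camera to tool coordinates, whose origin is the TCP and whose axes are the flange's). Camera axes: x right, y down, z forward; pixel columns grow to the right and rows downward; lengths in m; the calibration is good to about 2 mm. The wrist camera is an equidistant fisheye: a pixel r from the principal point sees the ray r / f radians off the axis. A picture is of the moment at which its call begins: read the wrist's pose just before it. camera_model takes no time and is no camera call.
A pose or a line that the arm cannot do raises manip.MotionError and nothing moves.
- sign_off(): hands the job in; it is judged then, once.
Trained networks look in the newest picture that a camera, given by its name, has taken for a name from the list of things; names that differ only in an ending like _2 or _b are one class to them, and where a whole thing is asked for, a point or a joint stands for the part that bears it (a point fixed in the world has none). Each returns a list of dicts, best first, with "confidence" (0 to 1); they miss things now and then, are a little off and sometimes report something else, mostly with a low value. They report only what shows in the picture. A call takes as long as a camera call.
- models.spot_in(name, camera): "location" ([column, row] in pixels, amid what is visible of it).
- models.tip_of(name, camera): "location" ([column, row] in pixels: a listed point, or the origin of a listed thing).
The state is a dict: "t": time; "joint_positions": joint angles; "qvel": joint speeds; "joint_torque": joint torques, N m; "eef_pos": TCP position; "ee_rot": TCP orientation; "ft_force": force on the tool from outside, world axes, zero at the start; "wrist_torque": the same for the moment, N m; "grip_width": opening from 0.0 (shut) to 1.0 (fully open); "gripper_force": force on a finger pad.
Only numpy, scipy, OpenCV 4.12 (cv2) and the standard library are available. Lean on these libraries where they do the work, as an engineer would, in place of code of your own. Each camera call takes 0.05 s, during which the arm holds its last target. There are 200 camera calls.

## Working session

There is one attempt and no reset: what is moved stays moved. The work goes in short steps, each a Python script; the robot and the scene stay as the last script left them, time stands still between calls to the robot, and variables do not carry over. Pictures are saved under pics/ and viewed, at most 14 in all, crops included, and the job is handed in when it is done.

```bash
ls; mkdir -p pics
python3 - <<'E'
from station import manip, status, vision, models
import cv2, numpy as np
print(status.get_state())
for c in ["top","scene"]:
    p,d=vision.snapshot(c); cv2.imwrite(f"pics/{c}0.png",p[:,:,::-1]); np.save(f"pics/{c}0.npy",d)
    m=vision.camera_model(c); print(c,m)
    K,R,t=[np.array(m[k]) for k in("camera_matrix","R","t")]
    for n in ["go_mid","nogo_mid","master_mid","rail","rail_apron","tray_in","nest_seat","micrometer_mid","screwdriver_mid","loupe_mid"]:
        for r in models.tip_of(n,c)[:2]:
            u,v=r["location"]; z=d[int(v),int(u)]
            X=R.T@(np.linalg.inv(K)@[u,v,1]*z-t)
            print(n,np.round([u,v],1),round(r["confidence"],2),X.round(4))
E
```

```text
pics
{'t': 0.0, 'joint_positions': array([ 1.13745689e+00,  3.07584958e-01,  1.50770691e+00,  5.59544952e-06,
        1.32841776e+00, -7.34825636e-02]), 'qvel': array([-2.30187260e-03, -6.23518147e-04,  1.84748451e-04,  5.16021550e-04,
       -1.23864040e-04, -4.18362967e-05]), 'joint_torque': array([-1.76128495e-03, -4.57557571e+01, -2.51916146e+01, -2.75916864e-04,
        1.32665638e-02,  1.41658026e-05]), 'eef_pos': array([0.20220998, 0.53755465, 0.25536151]), 'ee_rot': array([-3.13948180e+00, -1.60834688e-04,  2.78173426e+00]), 'ft_force': array([-0.23673126, -0.37570881, -0.22743793]), 'wrist_torque': array([-0.01707403, -0.00573051, -0.03555914]), 'gripper_force': 0.0, 'grip_width': 0.9992181648502365}
top {'camera_matrix': array([[464.14919621,   0.        , 281.65783023],
       [  0.        , 464.14919621, 211.026738  ],
       [  0.        ,   0.        ,   1.        ]]), 'R': array([[-0.00310834, -0.99998005, -0.00549903],
       [-0.98134256,  0.00410748, -0.1922236 ],
       [ 0.19224236,  0.00479893, -0.98133575]]), 't': array([-0.01266701,  0.50308197,  1.24858054])}

[... 1061 characters left out ...]
3])}
go_mid [148.2 276. ] 0.72 [0.5121 0.2839 0.0296]
nogo_mid [158.5 264.7] 0.52 [0.5441 0.2477 0.0164]
master_mid [127.8 286.2] 0.76 [0.5039 0.3278 0.0344]
master_mid [148.7 272. ] 0.41 [0.51   0.2825 0.0403]
rail [157.4 282.2] 0.95 [0.5008 0.2724 0.0159]
rail_apron [182.  264.4] 0.73 [0.5292 0.2049 0.0055]
tray_in [361.3 201.6] 0.56 [ 4.811e-01 -2.530e-01  3.000e-04]
nest_seat [268.8 233.8] 0.82 [0.5033 0.0072 0.0083]
nest_seat [155.2 285.1] 0.17 [0.4949 0.2798 0.0171]
micrometer_mid [381.  239.1] 0.94 [ 0.3536 -0.184  -0.0006]
screwdriver_mid [247.9 191.8] 0.7 [ 0.6609 -0.0491  0.0119]
loupe_mid [216.9 321.8] 0.58 [0.3386 0.2426 0.0295]
loupe_mid [146.  273.4] 0.27 [0.512  0.2873 0.038 ]
```

View pics/top0.png

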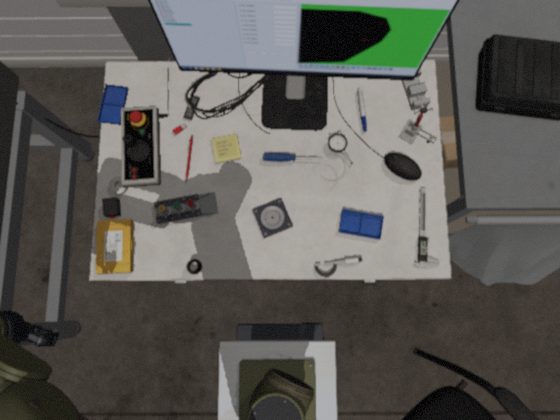

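View pics/scene0.png

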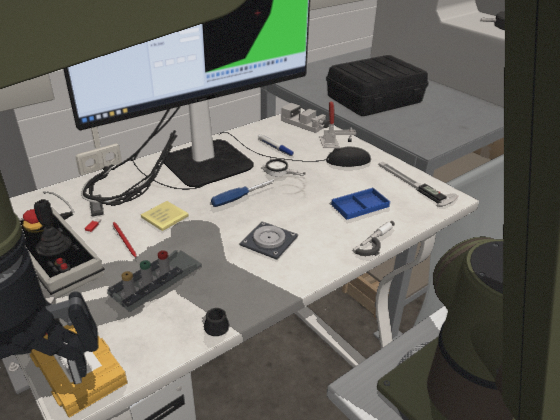

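```bash
cat > h.py <<'E'
from station import manip, status, vision, models
import cv2, numpy as np
from scipy.spatial.transform import Rotation as Ro
def T():
    s=status.get_state(); M=np.eye(4)
    M[:3,:3]=Ro.from_euler("xyz",s["ee_rot"]).as_matrix(); M[:3,3]=s["eef_pos"]; return M
class View:
    def __init__(s,name=None):
        m=vision.camera_model("wrist"); s.K=np.array(m["camera_matrix"]); s.C=T()@np.array(m["mount"])
        s.p,s.d=vision.snapshot("wrist")
        if name: cv2.imwrite(f"pics/{name}.png",s.p[:,:,::-1])
    def ray(s,u,v):
        a=np.array([(u-s.K[0,2])/s.K[0,0],(v-s.K[1,2])/s.K[1,1]]); th=np.linalg.norm(a)+1e-9
        return s.C[:3,:3]@np.r_[a/th*np.sin(th),np.cos(th)]
    def at(s,u,v,z):   # point of the pixel's ray at world height z
        r=s.ray(u,v); o=s.C[:3,3]; return o+r*(z-o[2])/r[2]
    def pix(s,X):
        c=s.C[:3,:3].T@(np.asarray(X)-s.C[:3,3]); th=np.arctan2(np.hypot(c[0],c[1]),c[2])
        a=c[:2]/np.hypot(c[0],c[1])*th; return a*[s.K[0,0],s.K[1,1]]+s.K[:2,2]
    def ortho(s,cx,cy,half,z,n=600):  # rectified view of plane z: up = +x, left = +y
        g=np.linspace(half,-half,n); o=np.empty((n,n,2),np.float32)
        X=np.stack(np.broadcast_arrays(cx+g[:,None],cy+g[None,:],z),-1)-s.C[:3,3]
        c=X@s.C[:3,:3]; h=np.hypot(c[...,0],c[...,1])+1e-9; th=np.arctan2(h,c[...,2])
        mx=(c[...,0]/h*th*s.K[0,0]+s.K[0,2]).astype(np.float32); my=(c[...,1]/h*th*s.K[1,1]+s.K[1,2]).astype(np.float32)
        return cv2.remap(s.p,mx,my,cv2.INTER_LINEAR)
E
python3 - <<'E'
from h import *
m=vision.camera_model("wrist"); print(m)
manip.move_pose([0.515,0.255,0.24],[np.pi,0,1.8]); print(status.get_state()["t"],status.get_state()["joint_positions"].round(2))
v=View("w1"); print(v.C.round(3))
for n,z in [("go_mid",.031),("nogo_mid",.031),("master_mid",.031),("rail",0),("rail_apron",.006)]:
    for r in models.tip_of(n,"wrist")[:2]:
        print(n,np.round(r["location"]),round(r["confidence"],2),v.at(*r["location"],z).round(4))
o=v.ortho(.515,.255,.12,.056); cv2.imwrite("pics/o1.png",o[:,:,::-1])
E
```

```text
{'camera_matrix': array([[325.1922621 ,   0.        , 280.90291337],
       [  0.        , 325.1922621 , 213.97758389],
       [  0.        ,   0.        ,   1.        ]]), 'mount': array([[ 2.70795841e-04, -9.49454586e-01, -3.13904310e-01,
         7.98405924e-02],
       [ 9.99999885e-01,  1.33025216e-04,  4.60313554e-04,
         5.61838772e-04],
       [-3.95289626e-04, -3.13904399e-01,  9.49454513e-01,
        -1.17369948e-01],
       [ 0.00000000e+00,  0.00000000e+00,  0.00000000e+00,
         1.00000000e+00]])}
2.6583 [0.39 0.32 1.53 0.   1.29 0.16]
[[ 0.973  0.217  0.072  0.497]
 [ 0.229 -0.925 -0.305  0.335]
 [-0.     0.313 -0.95   0.357]
 [ 0.     0.     0.     1.   ]]
go_mid [291. 169.] 0.65 [0.5202 0.2792 0.031 ]
nogo_mid [290. 207.] 0.89 [0.5292 0.2395 0.031 ]
master_mid [292. 128.] 0.76 [0.5117 0.3195 0.031 ]
rail [290. 180.] 0.73 [0.5253 0.2609 0.    ]
rail_apron [292. 235.] 0.92 [0.5419 0.1999 0.006 ]
```

View pics/w1.png

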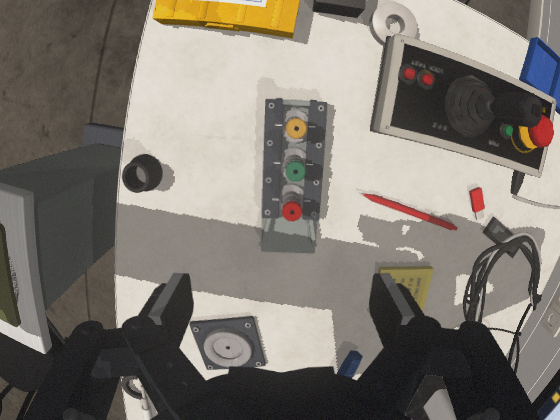

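View pics/o1.png

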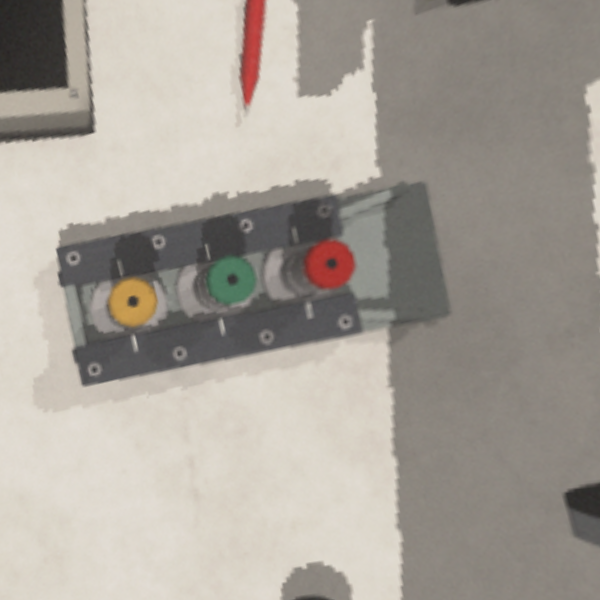

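Run:
```python
from h import *
C=np.array([.497,.335,.357])
# recompute with the exact camera from the held pose (arm has not moved)
v=View.__new__(View); m=vision.camera_model("wrist"); v.C=T()@np.array(m["mount"]); o=v.C[:3,3]
o1=cv2.cvtColor(cv2.imread("pics/o1.png"),cv2.COLOR_BGR2HSV)
f=lambda u,r,z: (lambda P:(o+(P-o)*(z-o[2])/(P[2]-o[2])))(np.array([.635-r*.24/599,.375-u*.24/599,.056]))
a=1.7596
for n,(u,w) in dict(y=(132,301),g=(232,280),r=(330,264)).items():
    mk=np.zeros(o1.shape[:2],np.uint8); h=int(o1[w-14,u][0])
    cap=((np.abs(o1[...,0].astype(int)-h)<8)|(h<5)&(o1[...,0]>172))&(o1[...,1]>100)
    yy,xx=np.mgrid[:600,:600]; cap&=np.hypot(xx-u,yy-w)<34
    c,e=cv2.minEnclosingCircle(np.argwhere(cap)[:,::-1].astype(np.float32)); print(n,c,e,f(*c,.056).round(4))
S=[f(*s,.0185)[:2] for s in [(73,259),(324,211),(94,369),(345,321)]]; print(np.round(S,4))
mid=[(S[0]+S[2])/2,(S[1]+S[3])/2]; d=mid[0]-mid[1]; print("axis",mid,np.arctan2(d[1],d[0]),np.linalg.norm(d))
```

```text
y (132.13223266601562, 301.5619812011719) 24.632997512817383 [0.5142 0.3221 0.056 ]
g (0.0, 0.0) 0.0 [0.635 0.375 0.056]
r (328.6285705566406, 264.3571472167969) 25.50880241394043 [0.5291 0.2433 0.056 ]
[[0.5355 0.3471]
 [0.5571 0.2341]
 [0.4859 0.3377]
 [0.5075 0.2246]]
axis [array([0.51068647, 0.3424134 ]), array([0.53231099, 0.22933521])] 1.7597500303945934 0.11512730907318756
```

```bash
cat >> h.py <<'E'
YAW=1.7598; DOWN=[np.pi,0,YAW]; O=np.array([.5257,.2645]); U=np.array([np.cos(YAW),np.sin(YAW)]); N=np.array([-U[1],U[0]])
ZG=.049   # TCP height when a gauge stands on the channel floor (6 mm)
def P(x,z,y=0): return np.r_[O+x*U+y*N,z]
def say(k):
    s=status.get_state(); print(k,round(s["t"],1),"F",s["ft_force"].round(1),"w",round(s["grip_width"],3),"pad",round(s["gripper_force"],1),"p",s["eef_pos"].round(4))
E
python3 - <<'E'
from h import *
manip.move_pose(P(-.0214,.11),DOWN)
manip.movel(P(-.0214,ZG),rate=.1); say("down")
manip.grasp(40); say("grip")
v=View("w2")
F=status.get_state()["ft_force"]; print("lateral",F[:2]@N,"along",F[:2]@U)
E
```

```text
down 4.3 F [ 0.9  0.  -0.5] w 0.999 pad 0.0 p [0.5304 0.2438 0.0498]
grip 4.9 F [ 0.7 -0.   4.4] w 0.22 pad 39.0 p [0.5298 0.2435 0.0493]
lateral 0.7225435509744577 along 0.4217141755192993
```

View pics/w2.png

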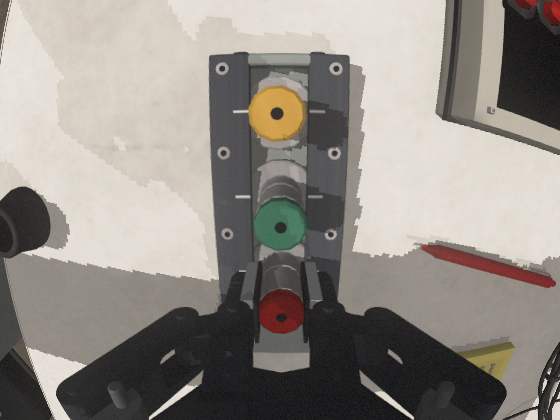

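Run:
```python
from h import *
manip.movel(P(-.0214,ZG+.001),rate=.05)
manip.movel(P(-.068,ZG+.001),rate=.1); say("out")
manip.movel(P(-.068,.15),rate=.2); say("up")
manip.move_pose([.47,-.26,.24],[np.pi,0,1.6]); say("tray hover")
v=View("w3")
for r in models.tip_of("tray_in","wrist")[:2]: print(np.round(r["location"]),r["confidence"],v.at(*r["location"],.002))
cv2.imwrite("pics/o3.png",v.ortho(.47,-.235,.1,.016)[:,:,::-1])
```

```text
out 5.8 F [ 0.4 -0.2 -1.9] w 0.221 pad 39.1 p [0.5386 0.1974 0.05  ]
up 6.5 F [ 0.1  0.9 -2.3] w 0.221 pad 39.1 p [0.5377 0.198  0.1495]
tray hover 8.2 F [ 0.1 -0.  -1.6] w 0.215 pad 39.1 p [ 0.4703 -0.2591  0.2396]
[285. 167.] 0.59 [ 0.4753688  -0.24041317  0.002     ]
```

View pics/o3.png

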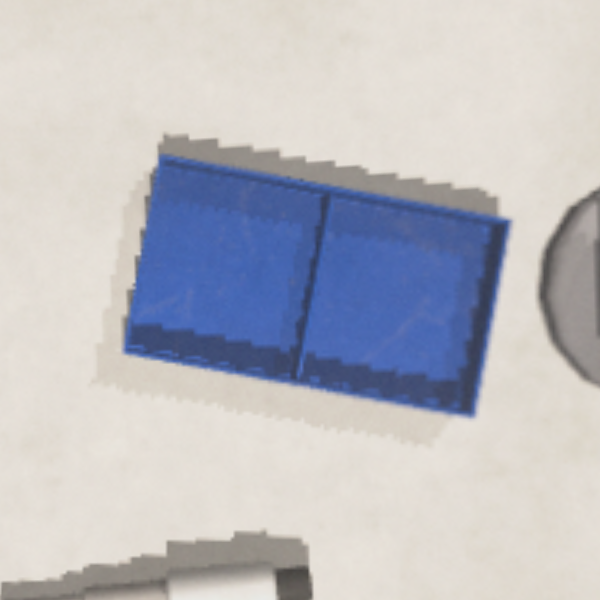

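```bash
cat >> h.py <<'E'
TY=1.393; TC=np.array([.4745,-.241]); TU=np.array([np.cos(TY),np.sin(TY)])
def Q(y,z): return np.r_[TC+y*TU,z]
TD=[np.pi,0,TY]; ZT=ZG-.004
E
python3 - <<'E'
from h import *
manip.move_pose(Q(-.03,.11),TD)
manip.movel(Q(-.03,ZT+.015),rate=.15)
print(manip.movel(Q(-.03,ZT+.0005),rate=.03,contact_N=6)); say("set")
manip.ungrasp(); say("open")
manip.movel(Q(-.03,.12),rate=.2)
manip.move_pose(np.r_[.503,-.03,.22],[np.pi,0,1.6]); say("nest hover")
v=View("w4")
for n,z in [("nogo_mid",.027),("nest_seat",.01)]:
  for r in models.tip_of(n,"wrist")[:2]: print(n,np.round(r["location"]),r["confidence"],v.at(*r["location"],z))
cv2.imwrite("pics/o4.png",v.ortho(.5,.01,.075,.017)[:,:,::-1])
E
```

```text
True
set 9.9 F [-1.  -0.1  6.1] w 0.222 pad 39.7 p [ 0.4689 -0.2704  0.0451]
open 10.6 F [ 0.1 -0.1 -0.6] w 0.997 pad 0.0 p [ 0.4682 -0.2698  0.0444]
nest hover 12.1 F [ 0.2 -0.6 -0.1] w 0.995 pad 0.0 p [ 0.5026 -0.0306  0.2189]
nogo_mid [248. 372.] 0.86 [ 0.46720532 -0.27421001  0.027     ]
nest_seat [275. 150.] 0.86 [0.49566214 0.009496   0.01      ]
```

View pics/w4.png

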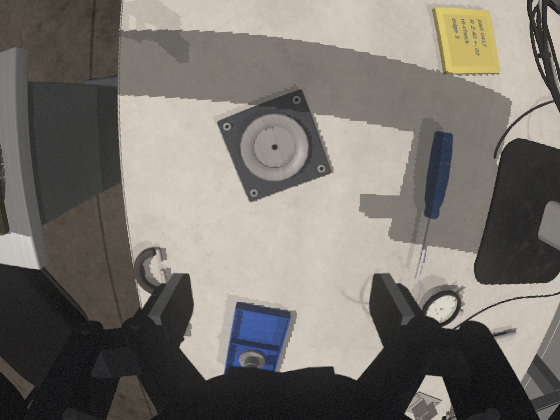

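View pics/o4.png

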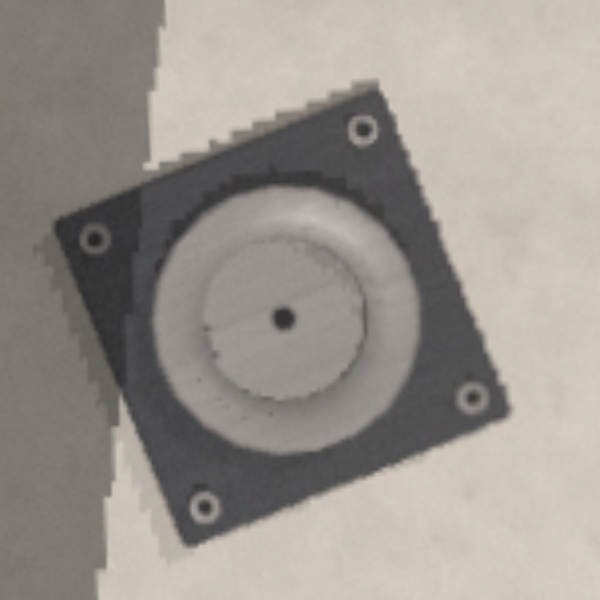

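```bash
cat >> h.py <<'E'
def take(x):
    manip.move_pose(P(x,.11),DOWN); manip.movel(P(x,ZG),rate=.1); manip.grasp(40); say("grip")
    manip.movel(P(x,ZG+.001),rate=.05); manip.movel(P(-.068,ZG+.001),rate=.1); say("out")
    manip.movel(P(-.068,.15),rate=.2)
E
python3 - <<'E'
from h import *
take(.0177)
manip.move_pose(Q(.03,.12),TD)
manip.movel(Q(.03,ZT+.015),rate=.15)
print(manip.movel(Q(.03,ZT+.0005),rate=.03,contact_N=6)); say("set")
manip.ungrasp(); say("open")
manip.movel(Q(.03,.16),rate=.2); v=View("w5")
E
```

```text
grip 14.9 F [-1.3  0.6  3.1] w 0.22 pad 39.0 p [0.5224 0.282  0.0494]
out 16.2 F [-0.6  0.1 -1.3] w 0.223 pad 39.0 p [0.5385 0.198  0.05  ]
False
set 19.6 F [-0.1  0.5 -1.2] w 0.221 pad 39.1 p [ 0.4797 -0.2115  0.0454]
open 20.2 F [ 0.  -0.2  0.4] w 1.002 pad 0.0 p [ 0.4798 -0.2115  0.0455]
```

View pics/w5.png

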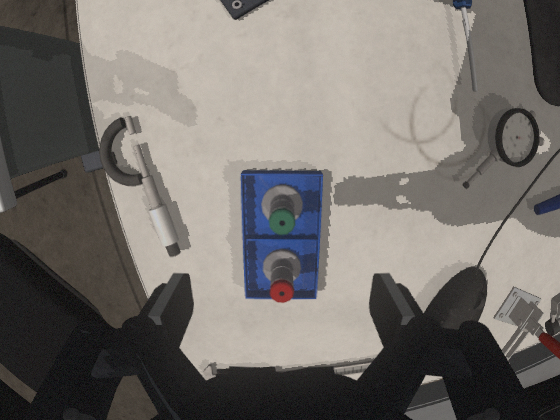

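Green (282,222) and red (282,291) both stand upright in their compartments. Now the master.

Run:
```python
from h import *
take(.0587)
ZN=ZG+.004; n=[.4951,.0132]; D=[np.pi,0,1.6]
manip.move_pose(n+[.13],D)
manip.movel(n+[ZN+.012],rate=.15)
print(manip.movel(n+[ZN+.0003],rate=.03,contact_N=6)); say("set")
manip.ungrasp(); say("open")
manip.movel(n+[.15],rate=.2)
manip.movel([.50,-.03,.15],rate=.2); v=View("w6")
cv2.imwrite("pics/o6.png",v.p[0:300,140:420,::-1].repeat(2,0).repeat(2,1))
for r in models.tip_of("master_mid","wrist")[:1]: print(r,v.at(*r["location"],.035))
```

```text
grip 24.3 F [-0.6  0.2  4. ] w 0.222 pad 39.0 p [0.5147 0.3223 0.0494]
out 26.0 F [-0.8 -0.2 -2.5] w 0.219 pad 39.0 p [0.5384 0.1983 0.05  ]
True
set 28.4 F [-0.7  0.   5.8] w 0.218 pad 39.7 p [0.4953 0.0132 0.0534]
open 29.1 F [-0.6 -0.5 -0.5] w 1.0 pad 0.0 p [0.4944 0.0134 0.0526]
{'location': [275.1, 165.2], 'confidence': 0.85} [0.49402361 0.01112313 0.035     ]
```

View pics/o6.png

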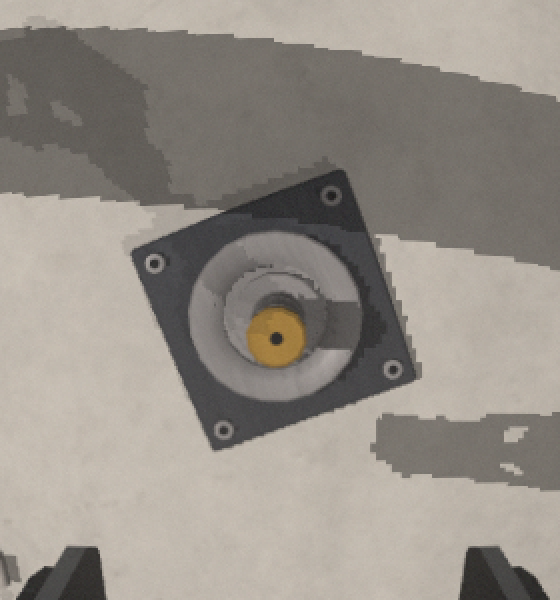

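```bash
cat >> h.py <<'E'
def back(y,x):
    manip.move_pose(Q(y,.12),TD); manip.movel(Q(y,ZT),rate=.1); manip.grasp(40); say("grip")
    manip.movel(Q(y,.12),rate=.2)
    manip.move_pose(P(-.068,.12),DOWN); manip.movel(P(-.068,ZG+.012),rate=.15)
    c=manip.movel(P(-.068,ZG+.001),rate=.03,contact_N=6); say(f"apron {c}")
    c=manip.movel(P(x,ZG+.001),rate=.06,contact_N=15); say(f"in {c}")
    if c: raise SystemExit("blocked")
    c=manip.movel(P(x,ZG+.0002),rate=.02,contact_N=5); say(f"floor {c}")
    manip.ungrasp(); say("open"); manip.movel(P(x,.12),rate=.2)
E
python3 - <<'E'
from h import *
v=View(); u,w=v.pix([.4951,.0132,.06]).round().astype(int)
a=v.ray(u,w); r=a/(v.C[:3,2]@a)*v.d[w,u]; print("cap top",(v.C[:3,3]+r).round(4))
back(.03,.0177)
View("w7")
E
```

```text
cap top [0.4952 0.0128 0.0588]
grip 32.5 F [-1.2  0.1  3.7] w 0.225 pad 39.0 p [ 0.4799 -0.2116  0.0453]
apron False 35.6 F [-0.4 -0.6 -1.7] w 0.216 pad 39.1 p [0.5384 0.1978 0.05  ]
in False 37.2 F [-1.4  1.1 -1.5] w 0.221 pad 39.1 p [0.5224 0.2815 0.05  ]
floor False 37.5 F [-1.  -1.2  1.5] w 0.222 pad 39.4 p [0.5225 0.2816 0.0495]
open 38.1 F [-0.9 -0.1 -0.6] w 1.003 pad 0.0 p [0.5224 0.2819 0.0492]
```

View pics/w7.png

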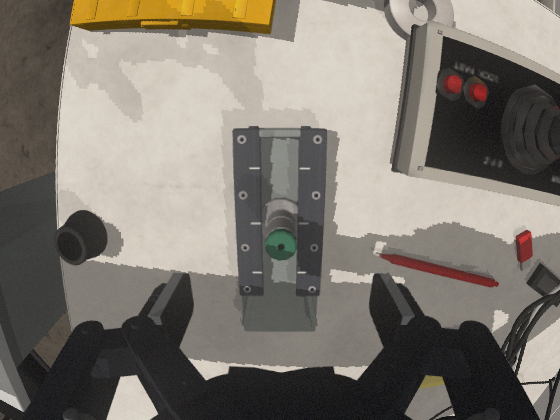

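Run:
```python
from h import *
back(-.03,-.0214)
manip.move_pose([0.515,0.255,0.24],[np.pi,0,1.8]); say("look")
v=View("w8"); o=v.ortho(.515,.255,.12,.056); cv2.imwrite("pics/o8.png",o[:,:,::-1])
def cap(o,lo,hi):
    h=cv2.cvtColor(o,cv2.COLOR_RGB2HSV)[200:340,80:400]; m=cv2.inRange(h,lo,hi)
    n,l,s,c=cv2.connectedComponentsWithStats(m); i=1+s[1:,4].argmax(); return c[i].round(1),s[i,4]
o1=cv2.imread("pics/o1.png")[:,:,::-1].copy()
for k,lo,hi in [("green",(65,70,40),(95,255,255)),("red",(0,140,60),(6,255,255))]: print(k,cap(o1,lo,hi),cap(o,lo,hi))
```

```text
grip 42.2 F [-0.8  0.5  3. ] w 0.22 pad 39.0 p [ 0.4692 -0.2706  0.0454]
apron False 45.5 F [-0.4 -0.9 -1.7] w 0.219 pad 39.1 p [0.5384 0.1978 0.05  ]
in False 46.4 F [ 0.7  0.6 -2.6] w 0.219 pad 39.1 p [0.5296 0.2434 0.0499]
floor False 46.7 F [-0.6 -0.2  1.8] w 0.221 pad 39.5 p [0.5298 0.2432 0.0496]
open 47.3 F [-0.2  0.4 -0.2] w 1.002 pad 0.0 p [0.5297 0.2435 0.0492]
look 48.4 F [ 0.4  0.  -0.2] w 1.005 pad 0.0 p [0.5144 0.2549 0.2392]
green (array([150.4,  79.6]), np.int32(1576)) (array([151.,  79.]), np.int32(1565))
red (array([248.7,  64. ]), np.int32(1675)) (array([248.2,  60.7]), np.int32(1681))
```

View pics/o8.png

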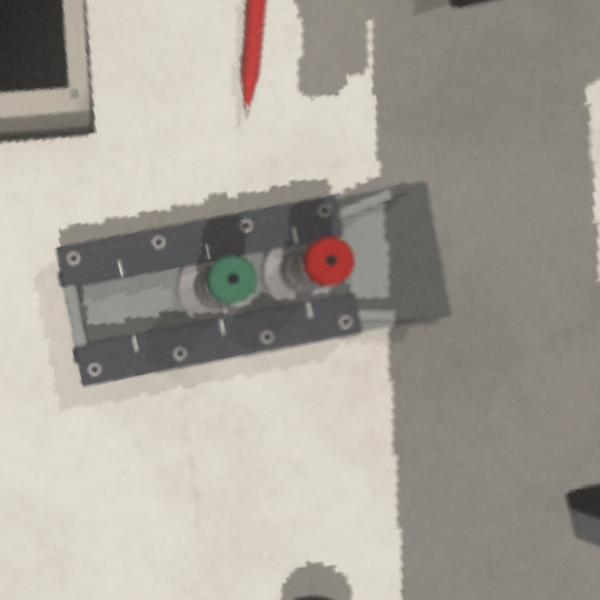

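Green (233,278) and red (331,261) stand within about 1.3 mm of where they began, both on their marks, and the master's place is empty.

```bash
python3 -c "
from station import sign_off
print(sign_off())"
```

```text
the job is handed in; nothing more can be done
None
```

I've handed the job in after about 48 s of robot time: the master is seated in the nest, the green and red gauges are back in the rail within about 1.3 mm of where they stood, and the master's place is empty.

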